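# Stretch a sprung door-bolt rod to its length mark in the bench anchor

## Robot

A 6-joint arm with a two-finger parallel gripper is mounted at the origin on the work surface. World frame = base frame: x ahead of the robot, y to its left, z up, the work surface at z = 0. Lengths are in mm, angles in rad, forces in N, time in s.
With the tool pointing down it reaches from about 350 to 975 mm from the base axis. Payload 4.9 kg.
Tool frame: the origin (TCP) lies between the finger pads; the fingertips stand 11 mm ahead of it and the grasp point (between the pads) lies 8 mm behind it (arm.tip_reach is the z of the fingertips in the tool frame, in mm); z points along the fingers, y is the line along which they close (so a half turn about z gives the same grasp; the last joint's range is limited). The gripper opens to 85 mm and grips with 20 to 120 N. Pads are 22 mm wide; open, the fingers measure 114 mm over their backs; the gripper's body (76 mm by 85 mm) begins 54 mm behind the grasp point. The pads swing forward as they close: fully open they stand 13 mm farther back than shut.
Start: joints at [-1.411, 0.053, 1.613, -0, 1.476, -0.119], TCP at [171.997, -600.848, 207.304] pointing down, gripper open.
Joint ranges: [-3.01, 3.01], [-1.01, 2.22], [0.06, 2.58], [-1.02, 4.17], [0.09, 2.62], [-3.14, 3.14]. Speed limits (rad/s): [2.57, 2.57, 3.14, 3.14, 3.14, 3.14].

## Interface

Orientations are given as [roll, pitch, yaw] about the fixed x, y, z axes, in that order (R = Rz(yaw) Ry(pitch) Rx(roll)).
In Python, from workcell import sense, imaging, close_job, arm gives the robot as it stands.
- The arm moves only by the tool step_arm, never from a script. Its argument "motion" is a list of rows, each a list of 5 numbers: the closure, from -1 (fully open) to 1 (shut), then the shift along the tool's x, y, z as a fraction of full scale, then the turn about the tool's z as a fraction of full scale. A call has 1 to 8 rows; each row is the pose to reach, as a shift and turn from the pose commanded when the call began, along the tool's axes at that moment; what a row does not reach only later rows make up. Full scale, the value 1, is 0.3 m for a shift and 45 degrees for a turn. A row lasts 1/10 s, in which the tool goes at most 50 mm and 8.59 degrees, less where a joint would pass 70% of its speed; a pose out of reach is approached as far as the arm can. A call with a number of a shift or a turn outside -1 to 1 is refused whole. A call with a gripper value outside its range is refused whole. The fingers move at their own pace and stop on an object; the grip force is fixed at half the most. Time passes only in rows, so rows that repeat a pose let the fingers close. It gives the time, the measured TCP pose, the force, the opening and the grip force at its end, in the units of the state.
- sense(): the state, without advancing time (a new reading comes with each control period).
- imaging.snapshot(name): name is "side" or "top"; returns a dict with "color" (480x640x3 uint8, red, green, blue), "depth" (480x640 float32, mm along the optical axis (not along the pixel's ray), 0 where there is no reading), "fov_y" (degrees; the focal length in pixels is half the picture's height over the tangent of half this angle, whatever the lens; pixels are square), "cx", "cy" (the principal point, pixels), "distortion" ([k1, k2, p1, p2, k3] as OpenCV has them; the pictures are not rectified), "rvec" (rotation vector, rad) and "tvec" (3), from world to camera coordinates, as OpenCV has them. Camera axes: x right, y down, z forward; pixel columns grow to the right and rows downward; lengths in mm; the calibration is good to about 2 mm. A picture is of the moment at which its call begins.
- close_job(): hands the job in; it is judged then, once.
The state is a dict: "clock": time; "qpos": joint angles; "qvel": joint speeds; "effort": joint torques, N m; "ee_pos": TCP position; "orientation": TCP orientation; "force": force on the tool from outside, world axes, zero at the start; "moment": the same for the moment, N m; "gripper_width": finger opening in mm; "grip_force": force on a finger pad.
Only numpy, scipy, OpenCV 4.12 (cv2) and the standard library are available. Lean on these libraries where they do the work, as an engineer would, in place of code of your own. Each camera call takes 0.05 s, during which the arm holds its last target. There are 200 camera calls.

## Task

Take the sprung telescoping rod up out of its cup by its black knob and slide its foot disc into the open end of the steel slot anchor on the bench, right in under the lips to the closed end. Then pull the knob straight up against the spring until the whole dark ring mark on the inner rod has just come out of the barrel, not as far as its stop, and finish while holding it there, steady and upright. Leave the brush and the padlock alone.

Things in the scene. Friction and masses are not known exactly. Their poses are not given: they have to be found in the camera images.
- rod: Sprung telescoping rod, 167 mm long at rest, 120 to 200 g, upright in a cup. Origin: centre of its foot's underside, z up along the rod. Upwards: steel foot disc 36 mm wide, 6 thick; steel barrel 16 mm thick (19 mm dark collar at top), one piece with the foot, mouth at z 120; 15 mm of bare inner rod 11 mm thick; knob. Its hanging weight does not extend the spring.
- knob (a point): Centre of the black knob on top of the inner rod: an upright round cylinder 26 mm in diameter and 32 mm high, 151 mm above the underside of the foot at rest. Can be gripped from above at any yaw.
- inner (a joint): How far the inner rod is pulled out of the barrel, m: 0 at rest, stop at 0.070. An inner spring pulls it back: 4.5 N to start, 1.8 N more per 10 mm, 13 N at the mark. The length mark is a dark ring 4 mm high on the inner rod, hidden at rest: it begins to show at 0.041, and its lower edge is level with the barrel's mouth at 0.045, the length wanted.
- cup_a: Fixed upright aluminium cup holding the rod: 54 mm outside, 48 mm inside diameter, 75 mm high, inner floor at 6 mm; a flange 72 mm wide and 4 mm high round its foot. Origin: centre of its underside, on the bench. The two cups are alike and may stand in either place.
- cup_b: A fixed cup like the other, holding the brush. Origin: centre of its underside.
- anchor: Fixed steel T-slot block, 62 mm wide (110 over its low bolt ears). Origin: on the bench under the seat; slot along x, open at -x (enter along +x), z up. Slot floor 8 mm up; lips' underside at 24, top at 32; channel 42 wide, gap between lips 22. Lips span x -22 to +30; flared guides at lip height widen to 40 at x -40; base to x -55. End wall at x 20: seated foot centre at x 0 to 2.
- brush: Bystander: a round bench brush standing head down in the other cup, wooden handle 18 mm thick, 130 mm long. Origin: centre of its underside.
- padlock: Bystander: a brass padlock standing on the bench, body 45 x 22 x 40 mm, with a steel shackle, 71 mm high. Origin: centre of its underside.
Things that resemble listed ones, but are neither listed nor needed, are in the scene too. Leave any blue look-alike of the rod alone.

How it is judged (in metres and radians):
On the way, in this order (a step that is already met when the one before it is completed fails the run):
1. the rod is lifted clear out of its cup (z of rod in the frame of cup_a above 0.077 m and value of joint inner below 0.02 m and contact force between rod and the fingers above 1 N), for 0.1 s.
2. the foot is seated in the anchor under its lips, the rod not yet pulled out to its mark (x of rod in the frame of anchor between -0.01 and 0.008 m and y of rod in the frame of anchor between -0.007 and 0.007 m and z of rod in the frame of anchor below 0.022 m and value of joint inner below 0.037 m), for 0.1 s.
3. the inner rod is pulled out to its length mark and held (value of joint inner between 0.039 and 0.051 m and contact force between rod and anchor above 5 N and contact force between rod and the fingers above 5 N), for 0.3 s.
At the end, for the whole second after the job is handed in: The gripper still holds the rod by the knob, the inner rod stays pulled out 39 to 51 mm (mark at 45 mm) and still, its foot is under the anchor's lips within 10 mm of the seat along the slot, 7 mm across, the anchor carrying the pull, the rod within 0.15 rad of upright (all of step 3 and velocity of joint inner between -0.02 and 0.02 m/s and x of rod in the frame of anchor between -0.01 and 0.008 m and y of rod in the frame of anchor between -0.007 and 0.007 m and z of rod in the frame of anchor below 0.022 m and height (world z) of knob above 0.185 m and angle between rod's own z axis and vertical below 0.15 rad and linear speed of rod below 0.03 m/s); the arm keeps its last pose, push and grip.
It fails at once if the inner rod is run out to its stop (beyond 62 mm) (value of joint inner above 0.062 m).
It fails at once if the brush is moved by more than 25 mm or tipped (distance of brush from where it was at the start of the episode above 0.025 m or angle between brush's own z axis and vertical above 0.5 rad).
It fails at once if the padlock is moved by more than 20 mm or tipped (distance of padlock from where it was at the start of the episode above 0.02 m or angle between padlock's own z axis and vertical above 0.5 rad).
It also fails if it takes over 48 s, if anything falls off the work surface, if the arm or the gripper's body presses on something with over 40 N, if the wrist force passes 120 N, or if a joint passes its speed limit or range.

## Working session

There is one attempt and no reset: what is moved stays moved. The work goes in short steps, Python scripts to look and compute and a tool call to move; the robot and the scene stay as the last step left them, time stands still between calls to the robot, and variables do not carry over. Pictures are saved under pics/ and viewed, at most 10 in all, crops included, and the job is handed in when it is done.

Besides the shell and the picture viewer there is one more tool, called as name(argument=value, ...) on one line, values as JSON. step_arm: Moves the arm, as the interface text tells. Its arguments: {"type":"object","properties":{"motion":{"type":"array"}},"required":["motion"]}

```bash
mkdir -p pics
cat > h.py <<'E'
import numpy as np, cv2
from workcell import sense, imaging, close_job, arm
def snap(n):
    s=imaging.snapshot(n); f=240/np.tan(np.radians(s['fov_y'])/2)
    K=np.array([[f,0,s['cx']],[0,f,s['cy']],[0,0,1.]])
    R=cv2.Rodrigues(np.array(s['rvec'],float))[0]; t=np.array(s['tvec'],float).ravel()
    return s,K,np.array(s['distortion'],float),R,t
def cloud(S):
    s,K,D,R,t=S
    u,v=np.meshgrid(np.arange(640.),np.arange(480.))
    n=cv2.undistortPoints(np.stack([u.ravel(),v.ravel()],1)[:,None],K,D)[:,0]
    z=s['depth'].ravel()
    P=np.c_[n*z[:,None],z]
    W=(P-t)@R; W[z==0]=np.nan
    return W.reshape(480,640,3)
def proj(S,P):
    s,K,D,R,t=S
    return cv2.projectPoints(np.atleast_2d(np.array(P,float)),np.array(s['rvec'],float),t,K,D)[0][:,0]
E
python3 - <<'E'
from h import *
import pickle
for n in('side','top'):
    S=snap(n); cv2.imwrite(f'pics/{n}0.png',S[0]['color'][...,::-1]); pickle.dump(S,open(n+'0.pkl','wb'))
    print(n,S[0]['fov_y'],-S[3].T@S[4],S[3][2])
print(sense())
E
```

```text
side 56.92108316798762 [362.34518993 363.00301812 654.28200712] [ 0.34899993 -0.56426007 -0.74820426]
top 53.31593794935757 [494.10529043  -3.45271891 861.31880306] [ 0.15243603 -0.02398598 -0.98802223]
{'clock': 0.1, 'qpos': array([-1.41103381e+00,  5.33172568e-02,  1.61416064e+00,  7.37300166e-06,
        1.47599952e+00, -1.18989072e-01]), 'qvel': array([-6.84972420e-04, -8.70362514e-05, -3.21366163e-03, -5.37705446e-04,
        2.81648581e-03, -3.82956207e-04]), 'effort': array([-7.08182197e-04, -3.94905961e+01, -3.71362853e+01, -1.56636966e-04,
        3.93554452e-03, -7.71063810e-06]), 'ee_pos': array([ 171.88369138, -600.26584619,  206.16726428]), 'orientation': array([-3.13972209e+00, -2.31023806e-04,  2.78750663e-01]), 'force': array([ 0.76053501, -0.50232782,  0.69463284]), 'moment': array([ 0.02478984,  0.02739353, -0.01361718]), 'grip_force': 0.0, 'gripper_width': 85.7508624298822}
```

View pics/side0.png

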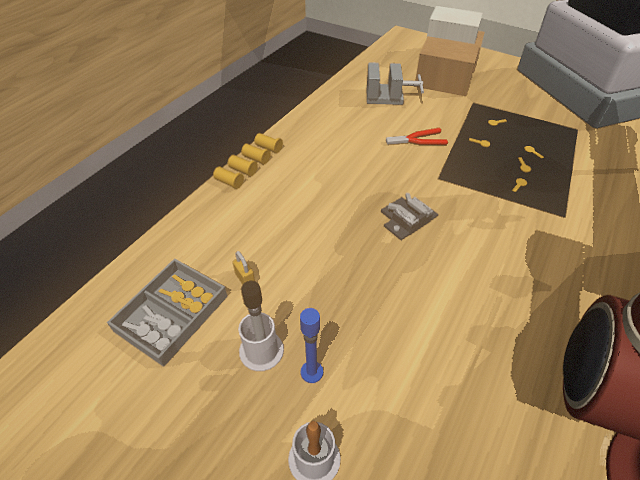

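View pics/top0.png

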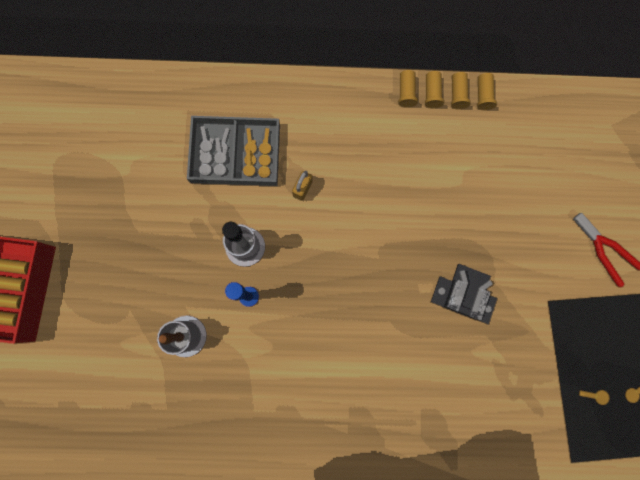

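Side: rod knob at about (252,293), its cup (260,340), brush cup (315,455), blue look-alike (311,345), padlock (243,267) and anchor (409,214). Top: knob (233,231), rod cup (243,245), anchor (469,292), padlock (302,185).

Run:
```python
from h import *
import pickle
T=pickle.load(open('top0.pkl','rb'));S=pickle.load(open('side0.pkl','rb'))
WT=cloud(T);WS=cloud(S)
for n,W,pts in(('top',WT,dict(knob=(233,231),cup=(243,245),blue=(236,290),brush=(172,338),lock=(302,182),anchor=(469,292),bench=(400,400))),('side',WS,dict(knob=(252,290),barrel=(256,325),blue=(310,318),anchor=(409,214)))):
    for k,(u,v) in pts.items(): print(n,k,np.round(W[v,u],0))
# knob: dark points z>150
for n,W,I,(u,v) in(('top',WT,T[0]['color'],(233,231)),('side',WS,S[0]['color'],(252,290))):
    ys,xs=slice(v-40,v+70),slice(u-40,u+50)
    w=W[ys,xs].reshape(-1,3); c=I[ys,xs].reshape(-1,3).astype(int)
    m=(c.max(1)<75)&(w[:,2]>125); q=w[m]; print(n,len(q),q.min(0),q.max(0),np.median(q,0))
    for lo in range(0,190,10):
        m=(w[:,2]>lo)&(w[:,2]<=lo+10)&(np.hypot(*(w[:,:2]-np.median(q,0)[:2]).T)<60)&(c.max(1)-c.min(1)<40)
        if m.sum()>4: print(lo,m.sum(),np.round(np.r_[w[m].min(0)[:2],w[m].max(0)[:2],w[m].mean(0)[:2]],1))
# crops
a=cv2.resize(T[0]['color'][250:335,420:510],None,fx=4.4,fy=4.4,interpolation=2)
b=cv2.resize(S[0]['color'][180:265,365:455],None,fx=4.4,fy=4.4,interpolation=2)
cv2.imwrite('pics/anch.png',np.hstack([a,b])[...,::-1])
# anchor heights map
w=WT[250:335,420:510].reshape(-1,3)
for lo,hi in((5,12),(12,20),(27,38)):
    q=w[(w[:,2]>lo)&(w[:,2]<hi)]; print(lo,hi,len(q),q.min(0),q.max(0),q.mean(0), cv2.minAreaRect(q[:,:2].astype(np.float32)))
```

```text
top knob [621. 116. 172.]
top cup [616. 116.  73.]
top blue [535. 108. 167.]
top brush [463. 210. 115.]
top lock [737.  22.  39.]
top anchor [ 552. -283.    6.]
top bench [ 361. -159.    1.]
side knob [617. 124. 175.]
side barrel [619. 128.  90.]
side blue [531. 116. 167.]
side anchor [ 539. -257.   32.]
top 345 [522.58607241  99.08552757 125.00314205] [634.18462002 132.43884704 175.88703417] [618.74426709 116.55699884 171.93328111]
0 495 [588.1  65.  665.5 163.6 617.7 115. ]
10 141 [597.2  96.2 647.7 146.9 621.7 120.9]
20 62 [597.7  96.2 648.1 147.  618.1 115. ]
30 55 [597.2  96.4 648.1 147.  617.6 119.4]
40 63 [597.2  96.3 648.1 147.3 617.2 115.3]
50 62 [597.4  96.5 648.  147.  616.3 117.3]
60 67 [597.1  96.4 648.5 147.  616.7 117.9]
70 175 [597.2  96.3 651.2 150.1 619.3 119.1]
80 15 [614.5 112.3 625.2 125.  618.  116. ]
90 10 [614.5 112.7 620.1 125.  616.5 117.7]
100 14 [614.3 112.2 624.2 120.3 618.2 115.1]
120 9 [613.7 110.8 622.4 117.8 616.5 113.9]
140 18 [609.6 107.4 629.3 126.1 615.3 113.9]
150 27 [609.8 107.6 628.6 126.5 615.4 113.1]
160 29 [610.2 107.5 631.8 127.  616.5 113.
[... 974 characters left out ...]
66218     5.00125789] [ 610.02199105 -200.06258133   11.94543161] [ 554.67545134 -276.82060712    7.75587377] ((563.8749389648438, -270.1120300292969), (135.62660217285156, 100.33344268798828), 70.23429107666016)
12 20 72 [ 503.72838483 -318.18478985   12.07336207] [ 577.52281158 -230.57142732   19.85347116] [ 534.16274518 -259.03654865   15.36241852] ((531.2823486328125, -269.14813232421875), (87.4469223022461, 55.394004821777344), 49.19914627075195)
27 38 939 [ 503.67313723 -315.54284012   27.0279103 ] [ 586.35413768 -236.33687232   36.59841726] [ 539.71810242 -274.11715664   31.96985979] ((545.4312744140625, -276.56243896484375), (63.530452728271484, 70.09161376953125), 70.76903533935547)
```

View pics/anch.png

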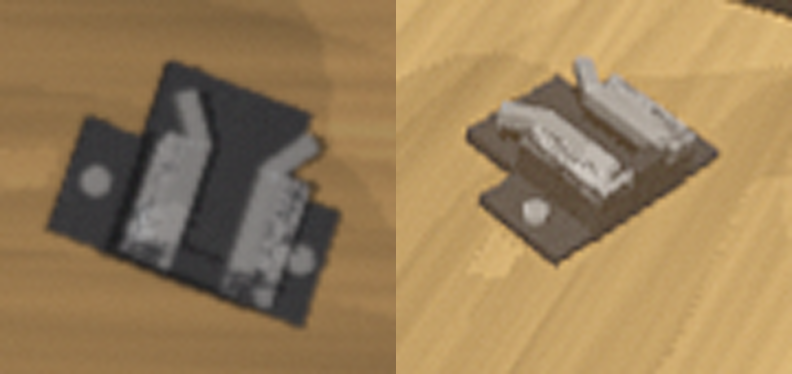

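The anchor's slot opens toward world +x (image-up in top, flared guides there); its closed end points to −x and slightly +y.

```bash
cat >> h.py <<'E'
def plan(x,y,z,yaw_deg=None):
    s=sense(); p=s['ee_pos']; o=s['orientation']; a=o[2]
    d=np.array([x,y,z])-p; c,n=np.cos(a),np.sin(a)
    t=np.array([c*d[0]+n*d[1], n*d[0]-c*d[1], -d[2]])/300
    r=0 if yaw_deg is None else -((yaw_deg-np.degrees(a)+180)%360-180)/45
    print('now',s['clock'],np.round(p,1),np.round(np.degrees(o),2),'F',np.round(s['force'],1),'w',round(s['gripper_width'],1),'frac',np.round(t,4),'turn',round(r,3))
E
python3 - <<'E'
from h import *
import pickle
from scipy.optimize import least_squares
for n,(u0,u1,v0,v1) in(('top',(415,515,245,340)),('side',(360,460,175,270))):
    S=pickle.load(open(n+'0.pkl','rb'));W=cloud(S)
    w=W[v0:v1,u0:u1].reshape(-1,3); q=w[(w[:,2]>29)&(w[:,2]<36)]
    (c,(a,b),an)=cv2.minAreaRect(q[:,:2].astype(np.float32)); print(n,c,a,b,an,np.median(q[:,2]))
    # fine: lip polygon mask fit on per-camera basis by soft IoU of occupied points vs rest
    al=np.radians(160.8)
    X=np.array([np.cos(al),np.sin(al)]);Y=np.array([-X[1],X[0]])
    for lo in range(-45,35,10):
        l=q[:,:2]-c; xx=l@X-5; yy=l@Y; m=(xx>lo)&(xx<lo+10)
        if m.sum()>3:
            t=np.sort(yy[m]); g=np.diff(t).argmax(); print(lo,m.sum(),np.round([t[0],t[g],t[g+1],t[-1]],1), round(xx[m].min(),1),round(xx[m].max(),1))
    dk=w[(w[:,2]>4)&(w[:,2]<11)]; print('base',cv2.minAreaRect(dk[:,:2].astype(np.float32)))
plan(398,-239,262,70)
E
```

```text
top (545.4254760742188, -276.56158447265625) 63.531375885009766 70.0891342163086 70.78491973876953 32.062255852422865
-45 33 [-29.9 -19.4  21.   30.4] -40.1 -35.1
-35 66 [-26.9 -12.5  15.   28.1] -34.7 -25.0
-25 118 [-30.7 -10.7  11.   31.3] -24.7 -15.1
-15 134 [-31.8 -11.1  10.7  31.8] -14.9 -5.1
-5 137 [-31.5 -10.7  10.2  30.9] -5.0 5.0
5 136 [-31.3 -11.2  10.4  31.2] 5.1 14.9
15 178 [-31.4   2.7   4.   30.7] 15.0 25.0
25 105 [-31.2  -4.5  -2.8  30.1] 25.0 30.0
base ((549.8946533203125, -276.57403564453125), (165.13482666015625, 169.43179321289062), 87.16070556640625)
side (544.698486328125, -276.37396240234375) 65.44625854492188 73.42005157470703 69.9820556640625 32.18941540000064
-45 15 [-31.5 -21.5  19.1  30.8] -42.0 -35.2
-35 41 [-31.1 -15.8  13.   26.2] -34.9 -25.1
-25 64 [-32.6 -10.9   9.1  29.5] -24.7 -15.0
-15 78 [-32.5 -12.3  10.   32.8] -15.0 -5.0
-5 76 [-32.2 -10.4   8.4  31.2] -4.8 4.7
5 82 [-32.9 -10.8   8.6  30.7] 5.2 15.0
15 101 [-32.4  -3.7  -1.2  32. ] 15.4 25.0
25 82 [-32.3  14.1  16.5  28.9] 25.0 31.9
base ((541.2592163085938, -338.6868896484375), (238.3968048095703, 152.18487548828125), 72.17121887207031)
now 0.1 [ 171.9 -600.3  206.2] [-1.7989e+02 -1.0000e-02  1.5970e+01] F [ 0.8 -0.5  0.7] w 85.8 frac [ 1.056  -0.9503 -0.1861] turn -1.201
```

step_arm(motion=[[-0.2, 0.1, -0.1, -0.19, -0.1], [-0.2, 0.9, -0.8, -0.19, -0.6], [-0.2, 0.9, -0.8, -0.19, -0.6], [-0.2, 0.9, -0.8, -0.19, -0.6], [-0.2, 0.9, -0.8, -0.19, -0.6], [-0.2, 0.9, -0.8, -0.19, -0.6], [-0.2, 0.9, -0.8, -0.19, -0.6], [-0.2, 0.9, -0.8, -0.19, -0.6]])

```text
clock: 0.9
ee_pos: [366.5, -293.0, 264.2]
orientation: [-3.141, -0.001, 0.752]
force: [0.1, -0.0, -0.4]
gripper_width: 50.9
grip_force: 0.0
```

```bash
python3 -c "
from h import *
plan(622,122,262,70.8)"
```

```text
now 0.9 [ 366.5 -293.   264.2] [-1.7999e+02 -4.0000e-02  4.3090e+01] F [ 0.1 -0.  -0.4] w 50.9 frac [ 1.567  -0.4286  0.0072] turn -0.616
```

step_arm(motion=[[-0.2, 0.9, -0.25, 0, -0.6], [-0.2, 0.9, -0.25, 0, -0.6], [-0.2, 0.9, -0.25, 0, -0.6], [-0.2, 0.9, -0.25, 0, -0.6], [-0.2, 0.9, -0.25, 0, -0.6], [-0.2, 0.9, -0.25, 0, -0.6], [-0.2, 0.9, -0.25, 0, -0.6], [-0.2, 0.9, -0.25, 0, -0.6]])

```text
clock: 1.7
ee_pos: [511.7, -56.4, 263.6]
orientation: [-3.14, 0.001, 1.223]
force: [-1.5, -0.7, -0.3]
gripper_width: 51.3
grip_force: 0.0
```

```bash
python3 -c "
from h import *
plan(622,122,230,70.8)"
```

```text
now 1.7 [511.7 -56.4 263.6] [-1.7992e+02  3.0000e-02  7.0060e+01] F [-1.5 -0.7 -0.3] w 51.3 frac [0.6842 0.1428 0.1121] turn -0.016
```

step_arm(motion=[[-0.2, 0.684, 0.143, 0.1, -0.016], [-0.2, 0.684, 0.143, 0.1, -0.016], [-0.2, 0.684, 0.143, 0.1, -0.016], [-0.2, 0.684, 0.143, 0.1, -0.016], [-0.2, 0.684, 0.143, 0.1, -0.016], [-0.2, 0.684, 0.143, 0.1, -0.016], [-0.2, 0.684, 0.143, 0.1, -0.016], [-0.2, 0.684, 0.143, 0.1, -0.016]])

```text
clock: 2.5
ee_pos: [622.3, 119.3, 235.0]
orientation: [3.141, 0.0, 1.232]
force: [-0.0, 0.2, 0.2]
gripper_width: 51.0
grip_force: 0.0
```

```bash
python3 -c "
from h import *
plan(621.7,122,147,70.8)
S=snap('side');cv2.imwrite('pics/s1.png',S[0]['color'][200:440,130:450,::-1])"
```

```text
now 2.5 [622.3 119.3 235. ] [1.7995e+02 1.0000e-02 7.0560e+01] F [-0.   0.2  0.2] w 51.0 frac [ 0.0078 -0.0048  0.2932] turn -0.005
```

View pics/s1.png

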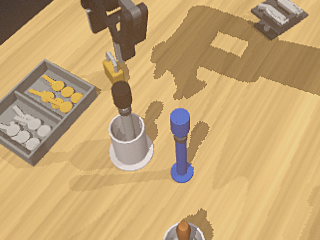

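The gripper, crop (115,30), hangs above the knob (122,95), with the blue look-alike (180,125) well clear.

step_arm(motion=[[-0.2, 0.008, -0.005, 0.1, 0], [-0.2, 0.008, -0.005, 0.2, 0], [-0.2, 0.008, -0.005, 0.25, 0], [-0.2, 0.008, -0.005, 0.28, 0], [-0.2, 0.008, -0.005, 0.293, 0], [-0.2, 0.008, -0.005, 0.293, 0], [-0.2, 0.008, -0.005, 0.293, 0]])

```text
clock: 3.25
ee_pos: [622.8, 124.0, 148.1]
orientation: [3.139, -0.001, 1.234]
force: [-0.4, 0.2, 1.2]
gripper_width: 51.4
grip_force: 0.0
```

step_arm(motion=[[0.3, 0, 0, 0, 0], [0.8, 0, 0, 0, 0], [0.8, 0, 0, 0, 0], [0.8, 0, 0, 0, 0], [0.8, 0, 0, 0, 0], [0.8, 0, 0, 0, 0], [0.8, 0, 0, 0, 0]])

```text
clock: 3.95
ee_pos: [621.4, 124.0, 145.6]
orientation: [-3.14, 0.001, 1.234]
force: [-0.4, -0.0, -0.8]
gripper_width: 8.2
grip_force: 0.0
```

```bash
python3 -c "
from h import *
plan(622,122,245,70.8)
S=snap('side');cv2.imwrite('pics/s2.png',cv2.resize(S[0]['color'][230:380,200:340,::-1],None,fx=3,fy=3))"
```

```text
now 3.95 [621.4 124.  145.6] [-1.7992e+02  3.0000e-02  7.0700e+01] F [-0.4 -0.  -0.8] w 8.2 frac [-0.0055  0.0041 -0.3314] turn -0.002
```

View pics/s2.png

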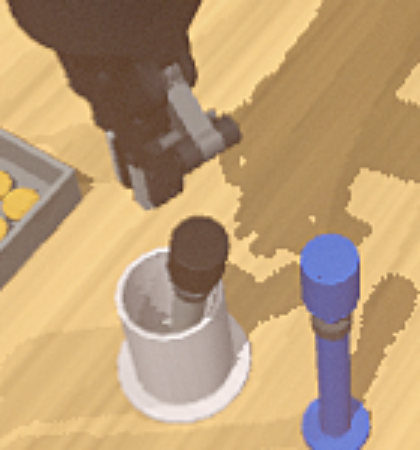

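The fingers closed beside the knob: tips at about full-image (250,298), knob now displaced and leaning at (266,313). Checking the numbers.

Run:
```python
from h import *
T=snap('top');S=snap('side');p=sense()['ee_pos']
print(proj(S,[p,p-[0,0,11]]),proj(T,[p]))
WS=cloud(S);WT=cloud(T)
for uv in((266,305),(266,315),(265,328),(250,297),(262,345)): print(uv,np.round(WS[uv[1],uv[0]],0))
cv2.imwrite('pics/t3.png',np.hstack([cv2.resize(T[0]['color'][190:310,180:320,::-1],None,fx=2.8,fy=2.8),cv2.resize(S[0]['color'][230:350,200:340,::-1],None,fx=2.8,fy=2.8)]))
```

```text
[[251.58988467 300.55685357]
 [252.5381969  304.98151941]] [[230.90975825 233.43293964]]
(266, 305) [587. 133. 175.]
(266, 315) [580. 143. 170.]
(265, 328) [590. 140. 124.]
(250, 297) [611. 135. 177.]
(262, 345) [602. 141.  66.]
```

View pics/t3.png

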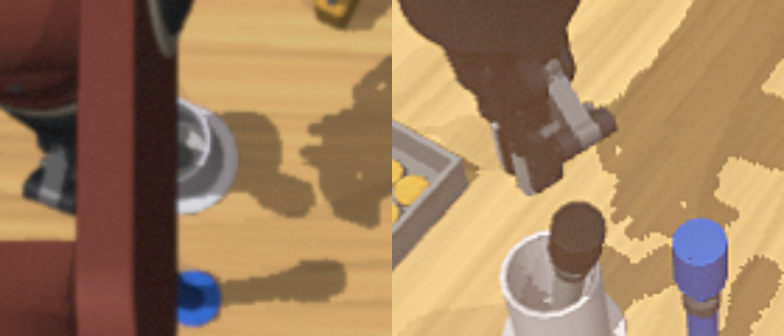

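Run:
```python
from h import *
print([a for a in dir(arm) if a[0]!='_'],arm.tip_reach)
S=snap('side');W=cloud(S);s=sense();print(s['ee_pos'],s['gripper_width'])
for v in range(270,304,4): print(v,[tuple(np.round(W[v,u]).astype(int)) if W[v,u,2]==W[v,u,2] else 0 for u in range(238,262,4)])
k=W[285:345,250:290].reshape(-1,3)
for lo in (60,80,100,120,130,150,160,165,170,175): 
  q=k[(k[:,2]>lo)&(k[:,2]<lo+(5 if lo>=160 else 10))&(k[:,0]<607)]
  if len(q): print(lo,len(q),np.round(np.r_[q.min(0)[:2],q.max(0)[:2],q.mean(0)]))
```

```text
['Unreachable', 'tip_reach'] 11.0
[621.73525221 123.96014861 146.08893884] 8.410167443593714
270 [(np.int64(608), np.int64(147), np.int64(249)), (np.int64(607), np.int64(142), np.int64(244)), (np.int64(606), np.int64(137), np.int64(239)), (np.int64(604), np.int64(133), np.int64(237)), (np.int64(609), np.int64(121), np.int64(220)), (np.int64(580), np.int64(143), np.int64(264))]
274 [(np.int64(611), np.int64(146), np.int64(239)), (np.int64(608), np.int64(143), np.int64(237)), (np.int64(606), np.int64(138), np.int64(233)), (np.int64(609), np.int64(129), np.int64(221)), (np.int64(603), np.int64(128), np.int64(224)), (np.int64(580), np.int64(145), np.int64(259))]
278 [(np.int64(629), np.int64(132), np.int64(202)), (np.int64(612), np.int64(140), np.int64(223)), (np.int64(607), np.int64(139), np.int64(225)), (np.int64(603), np.int64(136), np.int64(225)), (np.int64(581), np.int64(151), np.int64(258)), (np.int64(573), np.int64(153), np.int64(265))]
282 [(np.int64(629), np.int64(134), np.int64(196)), (np.int64(613), np.int64(141), np.int64(216)), (np.int64(607), np.int64(140), np.int64(219)), 
[... 1280 characters left out ...]
int64(715), np.int64(70), np.int64(-1)), (np.int64(709), np.int64(66), np.int64(-1)), (np.int64(702), np.int64(63), np.int64(0)), (np.int64(696), np.int64(60), np.int64(1)), (np.int64(690), np.int64(56), np.int64(1)), (np.int64(685), np.int64(52), np.int64(-1))]
60 46 [596. 109. 604. 142. 599. 127.  66.]
80 18 [597. 129. 607. 138. 602. 136.  85.]
100 22 [593. 131. 605. 141. 598. 138. 104.]
120 32 [587. 133. 603. 143. 593. 141. 123.]
130 2 [579. 136. 582. 144. 581. 140. 139.]
150 48 [574. 132. 596. 150. 583. 146. 156.]
160 20 [573. 134. 594. 150. 581. 147. 162.]
165 79 [572. 131. 593. 151. 578. 143. 168.]
170 233 [572. 126. 596. 151. 585. 138. 172.]
175 11 [591. 123. 606. 144. 597. 134. 176.]
```

The side depth puts the actual fingertips near z 170 while the state implies 135. So the pads passed at the knob's top and pushed it over; the knob now leans with its top centre at about (584,138,174). I'll raise, straddle it lower, and correct z from the camera.

step_arm(motion=[[0.8, 0, 0, -0.15, 0], [0.8, 0, 0, -0.2, 0], [-0.1, -0.002, -0.12, -0.2, 0], [-0.1, -0.002, -0.12, -0.2, 0], [-0.1, -0.002, -0.12, -0.2, 0], [-0.1, -0.002, -0.12, -0.2, 0], [-0.1, -0.002, -0.12, -0.2, 0]])

```text
clock: 4.85
ee_pos: [588.3, 135.0, 206.2]
orientation: [3.141, 0.0, 1.233]
force: [-0.0, 0.5, 0.2]
gripper_width: 47.1
grip_force: 0.0
```

Run:
```python
from h import *
plan(588,136.5,135,70.8)
S=snap('side');T=snap('top');W=cloud(S)
p=sense()['ee_pos'];c,n=np.cos(1.235),np.sin(1.235)
q=W.reshape(-1,3); d=q[:,:2]-p[:2]; lx=d@[c,n]; ly=d@[n,-c]
m=(np.abs(lx)<25)&(np.abs(ly)<60)&(q[:,2]>100)&(q[:,2]<320)
for a in range(-60,60,10):
    k=m&(ly>=a)&(ly<a+10); z=np.sort(q[k,2]); print(a,k.sum(),z[:3].round(),z[-2:].round(), (z[np.diff(z).argmax()],z[np.diff(z).argmax()+1]) if len(z)>5 else '')
cv2.imwrite('pics/s4.png',cv2.resize(S[0]['color'][210:380,180:340,::-1],None,fx=3,fy=3))
```

```text
now 4.85 [588.3 135.  206.2] [179.99   0.    70.67] F [-0.   0.5  0.2] w 47.1 frac [ 0.0042 -0.0025  0.2375] turn -0.003
-60 228 [279. 280. 281.] [319. 320.] (np.float64(317.23604409167496), np.float64(318.86642809936103))
-50 21 [283. 283. 285.] [299. 302.] (np.float64(298.9947509811675), np.float64(302.3567968286279))
-40 415 [234. 235. 235.] [319. 320.] (np.float64(308.49032787591074), np.float64(318.86620246410195))
-30 288 [239. 239. 240.] [320. 320.] (np.float64(267.01201073285284), np.float64(274.2894454178789))
-20 177 [142. 143. 144.] [318. 319.] (np.float64(171.69890828821465), np.float64(298.5036392070524))
-10 221 [119. 120. 120.] [174. 174.] (np.float64(125.69013470903985), np.float64(139.92826356401426))
0 133 [100. 101. 102.] [319. 320.] (np.float64(176.3592185017418), np.float64(316.8230500641843))
10 112 [100. 101. 103.] [319. 319.] (np.float64(123.53483991630058), np.float64(289.7074852924141))
20 362 [232. 233. 233.] [317. 318.] (np.float64(290.21883350391084), np.float64(297.29976635102184))
30 11 [272. 276. 277.] [282. 282.] (np.float64(272.02430271777064), np.float64(276.1788024226607))
40 41 [281. 281. 282.] [297. 298.] (np.float64(280.97834231561666), np.float64(282.2972463108302))
50 12 [284. 286. 286.] [294. 295.] (np.float64(283.84397510331496), np.float64(286.41575681042536))
```

View pics/s4.png

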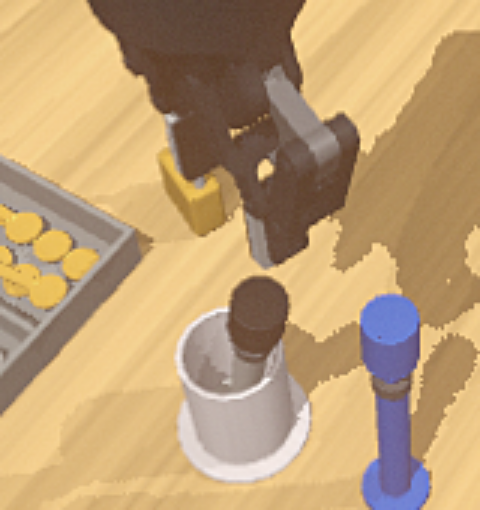

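Fingers now straddle above the leaning knob, crop (258,310), with tips at true z ≈ 232 for ee z 206. That is about 30 mm of z offset, so I go to ee z 116, then push the rod upright toward (622,124).

step_arm(motion=[[-0.1, 0.004, -0.002, 0.1, 0], [-0.1, 0.004, -0.002, 0.18, 0], [-0.1, 0.004, -0.002, 0.24, 0], [-0.1, 0.004, -0.002, 0.28, 0], [-0.1, 0.004, -0.002, 0.3, 0], [-0.1, 0.004, -0.002, 0.3, 0], [-0.1, 0.004, -0.002, 0.3, 0]])

```text
clock: 5.65
ee_pos: [588.3, 136.7, 117.5]
orientation: [3.14, -0.001, 1.234]
force: [0.0, -1.0, -0.7]
gripper_width: 47.1
grip_force: 0.0
```

Run:
```python
from h import *
plan(622,123,116,70.8)
S=snap('side');cv2.imwrite('pics/s5.png',cv2.resize(S[0]['color'][210:380,180:340,::-1],None,fx=3,fy=3))
```

```text
now 5.65 [588.3 136.7 117.5] [ 1.7991e+02 -4.0000e-02  7.0690e+01] F [ 0.  -1.  -0.7] w 47.1 frac [-0.006   0.121   0.0049] turn -0.002
```

View pics/s5.png

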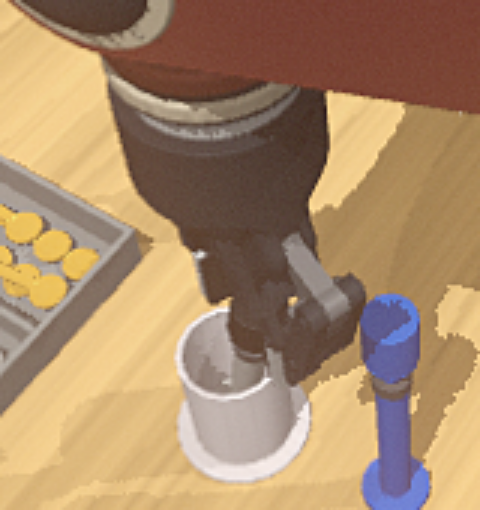

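The fingers straddle the knob (crop 245,325), with tips just above the collar; the blue rod is untouched. I'll push upright and close.

step_arm(motion=[[-0.1, -0.001, 0.02, 0, 0], [-0.1, -0.002, 0.04, 0, 0], [-0.1, -0.003, 0.06, 0, 0], [-0.1, -0.004, 0.08, 0, 0], [-0.1, -0.005, 0.1, 0, 0], [-0.1, -0.006, 0.115, 0, 0], [-0.1, -0.006, 0.115, 0, 0], [-0.1, -0.006, 0.115, 0, 0]])

```text
clock: 6.5
ee_pos: [619.5, 123.5, 116.2]
orientation: [-3.141, 0.0, 1.234]
force: [-0.0, 0.3, -0.4]
gripper_width: 47.0
grip_force: 0.0
```

step_arm(motion=[[0.1, 0, 0, 0, 0], [0.3, 0, 0, 0, 0], [0.6, 0, 0, 0, 0], [0.8, 0, 0, 0, 0], [0.8, 0, 0, 0, 0], [0.8, 0, 0, 0, 0], [0.8, 0, 0, 0, 0]])

```text
clock: 7.2
ee_pos: [619.6, 123.6, 116.5]
orientation: [3.141, -0.0, 1.234]
force: [-0.1, -0.1, 1.3]
gripper_width: 24.5
grip_force: 59.0
```

Run:
```python
from h import *
plan(622,123,210,70.8)
S=snap('side');W=cloud(S)
k=W[255:360,225:300].reshape(-1,3)
for lo in range(78,150,8):
  q=k[(k[:,2]>lo)&(k[:,2]<lo+8)&(np.hypot(k[:,0]-618,k[:,1]-124)<25)]
  if len(q): print(lo,len(q),np.round(np.r_[q.min(0)[:2],q.max(0)[:2],q.mean(0)]))
```

```text
now 7.2 [619.6 123.6 116.5] [ 1.7999e+02 -1.0000e-02  7.0690e+01] F [-0.1 -0.1  1.3] w 24.5 frac [ 0.0009  0.0082 -0.3115] turn -0.002
78 33 [613. 120. 624. 133. 617. 129.  82.]
86 28 [613. 122. 626. 133. 617. 129.  90.]
94 33 [612. 121. 624. 133. 616. 129.  98.]
102 34 [612. 120. 625. 133. 617. 129. 107.]
110 19 [612. 122. 621. 133. 615. 129. 113.]
118 20 [610. 127. 624. 135. 616. 132. 121.]
126 21 [615. 130. 627. 135. 621. 133. 127.]
134 4 [602. 136. 622. 138. 611. 137. 141.]
142 40 [594. 126. 641. 141. 614. 136. 147.]
```

step_arm(motion=[[0.8, 0, 0, -0.05, 0], [0.8, 0, 0, -0.12, 0], [0.8, 0, 0, -0.2, 0], [0.8, 0, 0, -0.28, 0], [0.8, 0, 0, -0.34, 0], [0.8, 0, 0, -0.34, 0], [0.8, 0, 0, -0.34, 0], [0.8, 0, 0, -0.34, 0]])

```text
clock: 8.05
ee_pos: [618.5, 123.4, 216.4]
orientation: [-3.139, 0.001, 1.234]
force: [-1.0, -0.3, -1.8]
gripper_width: 24.9
grip_force: 59.2
```

Run:
```python
from h import *
plan(621,-302,218,70.8)
S=snap('side');W=cloud(S)
k=W[100:380,200:320].reshape(-1,3); p=sense()['ee_pos']
r=np.hypot(k[:,0]-p[0],k[:,1]-p[1])
for lo in range(84,250,6):
  q=k[(k[:,2]>lo)&(k[:,2]<lo+6)&(r<24)]
  if len(q): print(lo,len(q),np.round(np.r_[q.min(0)[:2],q.max(0)[:2],q.mean(0)]))
```

```text
now 8.05 [618.5 123.4 216.4] [-1.7983e+02  7.0000e-02  7.0690e+01] F [-1.  -0.3 -1.8] w 24.9 frac [-1.3357  0.4766 -0.0053] turn -0.002
102 14 [604. 120. 626. 142. 613. 134. 107.]
108 282 [604. 107. 639. 142. 618. 127. 112.]
114 42 [607. 107. 637. 140. 618. 127. 116.]
120 23 [613. 121. 624. 132. 617. 129. 123.]
126 30 [613. 119. 626. 132. 617. 128. 129.]
132 24 [612. 122. 624. 132. 616. 129. 135.]
138 31 [613. 120. 625. 133. 617. 128. 141.]
144 25 [613. 120. 624. 133. 616. 128. 147.]
150 29 [612. 121. 626. 132. 616. 128. 153.]
156 29 [612. 119. 626. 133. 616. 128. 159.]
162 35 [612. 121. 624. 132. 616. 129. 165.]
168 29 [612. 119. 623. 133. 616. 128. 171.]
174 33 [612. 122. 624. 133. 616. 129. 177.]
180 33 [612. 118. 623. 132. 615. 128. 183.]
186 31 [612. 120. 623. 133. 616. 129. 189.]
192 38 [611. 121. 624. 133. 615. 129. 195.]
198 32 [610. 120. 626. 133. 615. 129. 201.]
204 40 [611. 121. 623. 133. 615. 129. 207.]
210 31 [611. 120. 623. 133. 614. 129. 213.]
216 26 [609. 121. 623. 134. 613. 130. 220.]
222 61 [609. 125. 627. 134. 617. 131. 225.]
228 4 [611. 130. 622. 132. 617. 131. 228.]
240 24 [601. 136. 623. 139. 611. 137. 244.]
246 54 [600. 128. 638. 141. 616. 136. 249.]
```

step_arm(motion=[[0.8, -0.1, 0.036, 0, 0], [0.8, -0.25, 0.09, 0, 0], [0.8, -0.4, 0.143, 0, 0], [0.8, -0.55, 0.196, 0, 0], [0.8, -0.7, 0.25, 0, 0], [0.8, -0.82, 0.293, 0, 0], [0.8, -0.9, 0.321, 0, 0], [0.8, -0.9, 0.321, 0, 0]])

```text
clock: 8.9
ee_pos: [620.1, -166.4, 216.5]
orientation: [-3.139, 0.001, 1.229]
force: [-0.4, 0.6, -1.7]
gripper_width: 24.4
grip_force: 59.2
```

```bash
python3 -c "
from h import *
plan(617,-302,160,70.8)"
```

```text
now 8.9 [ 620.1 -166.4  216.5] [-1.7985e+02  5.0000e-02  7.0440e+01] F [-0.4  0.6 -1.7] w 24.4 frac [-0.4295  0.1417  0.1882] turn -0.008
```

step_arm(motion=[[0.8, -0.1, 0.033, 0.03, -0.008], [0.8, -0.22, 0.073, 0.06, -0.008], [0.8, -0.33, 0.109, 0.1, -0.008], [0.8, -0.4, 0.132, 0.15, -0.008], [0.8, -0.43, 0.142, 0.188, -0.008], [0.8, -0.43, 0.142, 0.188, -0.008], [0.8, -0.43, 0.142, 0.188, -0.008], [0.8, -0.43, 0.142, 0.188, -0.008]])

```text
clock: 9.7
ee_pos: [619.5, -297.7, 162.9]
orientation: [3.14, -0.0, 1.242]
force: [0.2, 0.0, -1.7]
gripper_width: 24.7
grip_force: 59.1
```

```bash
cat > m.py <<'E'
from h import *
from scipy.optimize import least_squares
p=sense()['ee_pos']; al=np.radians(160.8); X=np.array([np.cos(al),np.sin(al)]);Y=np.array([-X[1],X[0]]); seat=np.array([540.5,-274.5])
print('tcp anchor',((p[:2]-seat)@X).round(1),((p[:2]-seat)@Y).round(1),p[2].round(1))
zf=p[2]-110.4
def fit(q,r):
    f=lambda c:np.hypot(q[:,0]-c[0],q[:,1]-c[1])-r
    return least_squares(f,q[:,:2].mean(0)+[0,0],loss='soft_l1',f_scale=.7).x
for n in('side','top'):
    S=snap(n);W=cloud(S).reshape(-1,3); cam=-S[3].T@S[4]
    W=W[np.hypot(*(W[:,:2]-p[:2]).T)<40]
    for lo,hi,r in((zf+10,zf+50,8),(zf+50,zf+100,8)):
        q=W[(W[:,2]>lo)&(W[:,2]<hi)&(np.hypot(*(W[:,:2]-p[:2]).T)<20)]
        if len(q)<15: print(n,'few',len(q)); continue
        d=cam[:2]-q[:,:2].mean(0);d/=np.linalg.norm(d)
        f=lambda c:np.hypot(q[:,0]-c[0],q[:,1]-c[1])-r
        c=least_squares(f,q[:,:2].mean(0)-d*7,loss='soft_l1',f_scale=.7).x
        print(n,'barrel',len(q),c.round(1),'anchor xy',((c-seat)@X).round(1),((c-seat)@Y).round(1))
    q=W[(W[:,2]>zf-2)&(W[:,2]<zf+9)]
    if len(q)>15: print(n,'foot',len(q),q.min(0).round(),q.max(0).round(),'z top',np.percentile(q[:,2],80).round(1))
E
python3 m.py; python3 -c "
from h import *
plan(0,0,0)"
```

```text
tcp anchor -82.2 -4.1 162.9
side barrel 119 [ 621.2 -297.4] anchor xy -83.8 -4.9
side barrel 175 [ 619.6 -296.6] anchor xy -82.0 -5.1
side foot 137 [ 605. -314.   51.] [ 639. -280.   61.] z top 59.7
top barrel 88 [ 622.6 -298.9] anchor xy -85.6 -3.9
top barrel 122 [ 621.2 -298.4] anchor xy -84.0 -3.9
top foot 218 [ 605. -316.   55.] [ 640. -281.   61.] z top 60.1
now 9.8 [ 619.5 -298.   163.3] [1.799e+02 1.000e-02 7.114e+01] F [ 0.5  0.4 -1. ] w 24.4 frac [ 0.2724 -2.2753  0.5443] turn 0
```

step_arm(motion=[[0.8, -0.014, 0, 0.05, 0.005], [0.8, -0.014, 0, 0.09, 0.005], [0.8, -0.014, 0, 0.12, 0.005], [0.8, -0.014, 0, 0.137, 0.005], [0.8, -0.014, 0, 0.137, 0.005], [0.8, -0.014, 0, 0.137, 0.005], [0.8, -0.014, 0, 0.137, 0.005]])

```text
clock: 10.5
ee_pos: [617.8, -303.2, 121.7]
orientation: [3.14, 0.0, 1.236]
force: [0.2, 0.9, -0.7]
gripper_width: 24.8
grip_force: 59.2
```

Run:
```python
exec(open('m.py').read())
plan(0,0,0)
```

```text
tcp anchor -82.4 1.7 121.7
side barrel 111 [ 620.1 -303.3] anchor xy -84.6 1.0
side barrel 150 [ 618.3 -302.4] anchor xy -82.6 0.8
side foot 139 [ 579. -321.    9.] [ 638. -272.   20.] z top 18.4
top barrel 75 [ 620.7 -304.4] anchor xy -85.6 1.9
top barrel 111 [ 619.5 -303.9] anchor xy -84.3 1.8
top foot 233 [ 579. -321.    9.] [ 638. -270.   20.] z top 18.6
now 10.6 [ 617.8 -303.2  121.8] [1.7992e+02 2.0000e-02 7.0830e+01] F [ 0.7  0.4 -2.6] w 24.3 frac [ 0.2784 -2.2769  0.4059] turn 0
```

step_arm(motion=[[0.8, 0.005, -0.03, 0, 0], [0.8, 0.005, -0.07, 0, 0], [0.8, 0.005, -0.11, 0, 0], [0.8, 0.005, -0.14, 0, 0], [0.8, 0.005, -0.14, 0, 0], [0.8, 0.005, -0.14, 0, 0]])

```text
clock: 11.2
ee_pos: [578.2, -287.8, 121.2]
orientation: [3.141, 0.0, 1.236]
force: [0.1, 0.6, -2.0]
gripper_width: 24.5
grip_force: 59.2
```

```bash
sed -i 's/zf+10,zf+50,8/zf+28,zf+60,8/;s/zf+50,zf+100,8/zf+60,zf+100,8/' m.py
python3 - <<'E'
exec(open('m.py').read())
plan(0,0,0)
E
```

```text
tcp anchor -40.0 0.1 121.2
side barrel 96 [ 580.1 -287.6] anchor xy -41.7 -0.6
side barrel 126 [ 578.4 -287. ] anchor xy -39.9 -0.7
side foot 126 [ 539. -317.    9.] [ 601. -249.   19.] z top 17.9
top barrel 59 [ 580.9 -288.8] anchor xy -42.8 0.3
top barrel 85 [ 579.9 -288.5] anchor xy -41.8 0.2
top foot 269 [ 539. -320.    9.] [ 600. -250.   20.] z top 17.7
now 11.3 [ 578.5 -287.9  121.2] [1.7996e+02 1.0000e-02 7.0830e+01] F [-0.  -0.3 -1.4] w 24.7 frac [ 0.2732 -2.1366  0.4039] turn 0
```

step_arm(motion=[[0.8, 0, -0.02, 0, 0], [0.8, 0, -0.045, 0, 0], [0.8, 0, -0.07, 0, 0], [0.8, 0, -0.095, 0, 0], [0.8, 0, -0.12, 0, 0], [0.8, 0, -0.146, 0, 0], [0.8, 0, -0.146, 0, 0], [0.8, 0, -0.146, 0, 0]])

```text
clock: 12.1
ee_pos: [536.7, -273.3, 121.1]
orientation: [3.141, 0.0, 1.236]
force: [0.6, -1.1, -1.5]
gripper_width: 24.5
grip_force: 59.6
```

Run:
```python
exec(open('m.py').read())
plan(0,0,0)
S=snap('side');T=snap('top')
cv2.imwrite('pics/in.png',np.hstack([cv2.resize(T[0]['color'][230:350,410:530,::-1],None,fx=3.3,fy=3.3),cv2.resize(S[0]['color'][150:270,350:470,::-1],None,fx=3.3,fy=3.3)]))
```

```text
tcp anchor 4.0 0.2 121.1
side barrel 96 [ 538.5 -273.4] anchor xy 2.2 -0.3
side barrel 134 [ 536.7 -272.7] anchor xy 4.2 -0.5
side foot 177 [ 502. -304.    9.] [ 570. -235.   20.] z top 17.3
top barrel 55 [ 539.5 -274.3] anchor xy 1.1 0.1
top barrel 81 [ 538.4 -274. ] anchor xy 2.1 0.2
top foot 221 [ 504. -310.    9.] [ 574. -235.   20.] z top 17.7
now 12.2 [ 536.9 -273.4  121. ] [179.98   0.    70.83] F [-0.2  0.6 -1.3] w 24.5 frac [ 0.2731 -1.9898  0.4034] turn 0
```

View pics/in.png

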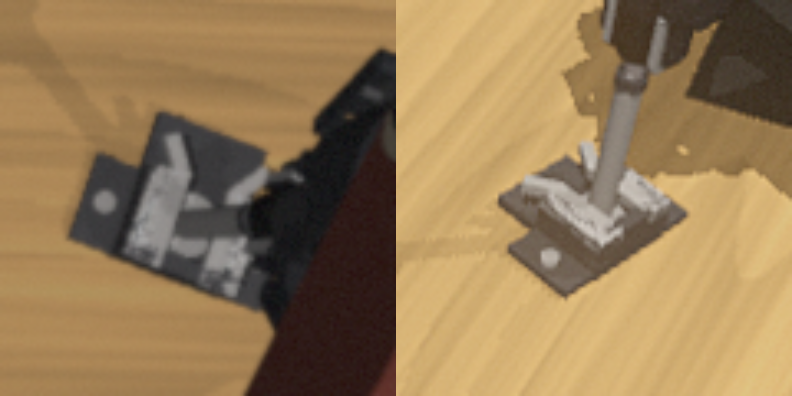

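Foot disc seen inside the channel under the lips at the closed end (left crop ~(190,225)), rod upright. Now I'll pull up in stages.

step_arm(motion=[[0.8, 0, 0, -0.01, 0], [0.8, 0, 0, -0.02, 0], [0.8, 0, 0, -0.035, 0], [0.8, 0, 0, -0.05, 0], [0.8, 0, 0, -0.067, 0], [0.8, 0, 0, -0.067, 0], [0.8, 0, 0, -0.067, 0]])

```text
clock: 13.0
ee_pos: [536.5, -273.1, 140.7]
orientation: [-3.141, -0.0, 1.236]
force: [0.6, -0.4, -6.9]
gripper_width: 24.6
grip_force: 59.2
```

```bash
cat > e.py <<'E'
from h import *
p=sense()['ee_pos']
F=[]
for n in ('side','side','top'):
    F.append(sense()['force'])
    S=snap(n);W=cloud(S);I=S[0]['color']
    q=W.reshape(-1,3);c=I.reshape(-1,3).astype(int).max(1)
    m=(np.hypot(q[:,0]-p[0],q[:,1]-p[1])<18)&(q[:,2]>100)&(q[:,2]<215); q=q[m];c=c[m]
    if F[1:] and n=='side':
      for lo in range(100,212,4):
        k=(q[:,2]>=lo)&(q[:,2]<lo+4)
        if k.sum(): print(lo,k.sum(),q[k,:2].min(0).round(1),q[k,:2].max(0).round(1),int(np.median(c[k])))
F.append(sense()['force']);print('F',np.mean(F,0).round(2),np.std(F,0).round(2)); plan(0,0,0)
exec(open('m.py').read())
E
python3 e.py
```

```text
100 12 [ 528.6 -272.7] [ 541.9 -263.3] 140
104 15 [ 528.5 -270.7] [ 544.3 -264.2] 136
108 13 [ 529. -271.] [ 541.9 -262.7] 137
112 16 [ 528.5 -273.3] [ 542.8 -263. ] 137
116 16 [ 527.9 -269.3] [ 542.7 -262.9] 139
120 14 [ 527.9 -271.6] [ 542.4 -262.8] 139
124 10 [ 528.5 -267.2] [ 542.2 -263.7] 121
128 16 [ 527.  -269.3] [ 541.7 -262. ] 96
132 18 [ 527.7 -279.4] [ 545.2 -261.8] 89
136 35 [ 527.5 -276.6] [ 545.  -261.6] 105
140 9 [ 531.3 -270.6] [ 540.7 -266.2] 167
144 8 [ 531.1 -270.5] [ 537.8 -265.8] 163
148 8 [ 531.5 -268.7] [ 538.5 -264.6] 157
152 11 [ 531.4 -272. ] [ 541.9 -264.9] 130
156 8 [ 530.5 -267.5] [ 539.7 -263.5] 127
160 1 [ 537.  -263.5] [ 537.  -263.5] 115
164 14 [ 528.9 -268.3] [ 551.7 -257.2] 92
168 21 [ 529.7 -269.1] [ 553.6 -257.8] 71
172 28 [ 527.4 -270.7] [ 552.  -257.2] 71
176 22 [ 529.4 -269. ] [ 552.3 -256.2] 72
180 30 [ 527.9 -269.6] [ 552.3 -256.4] 70
184 23 [ 526.7 -269.1] [ 552.5 -257.6] 70
188 30 [ 528.5 -270. ] [ 553.5 -257.2] 70
192 26 [ 526.4 -287.2] [ 551.2 -257.7] 70
196 91 [ 529.  -286.7] [ 552.8 -256.2] 70
200 25 [ 544.3 -286.1] [ 553.1 -266.3] 74
204 11 [ 546.  -283.4] [ 552.7 -267.8] 69
208 18 [ 545.  -288.3] [ 552.7 -266.7] 70
F [ 0.33 -0.32 -6.51] [0.51 0.31 0.39]
now 13.15 [ 536.5 -273.2  140.6] [-1.7996e+02 -1.0000e-02  7.0830e+01] F [ 1.  -0.8 -6.6] w 24.5 frac [ 0.2727 -1.9883  0.4686] turn 0
tcp anchor 4.2 0.0 140.6
side barrel 100 [ 538.3 -273.4] anchor xy 2.5 -0.3
side barrel 140 [ 536.4 -272.1] anchor xy 4.7 -0.9
side foot 483 [ 502. -307.   28.] [ 575. -236.   39.] z top 33.3
top barrel 58 [ 539.1 -274.1] anchor xy 1.4 0.1
top barrel 69 [ 538.1 -273.7] anchor xy 2.5 0.1
top foot 736 [ 504. -304.   28.] [ 576. -237.   39.] z top 33.3
```

step_arm(motion=[[0.8, 0, 0, -0.015, 0], [0.8, 0, 0, -0.03, 0], [0.8, 0, 0, -0.045, 0], [0.8, 0, 0, -0.06, 0], [0.8, 0, 0, -0.075, 0], [0.8, 0, 0, -0.09, 0], [0.8, 0, 0, -0.1, 0], [0.8, 0, 0, -0.1, 0]])

```text
clock: 14.05
ee_pos: [536.5, -273.2, 171.0]
orientation: [-3.141, -0.0, 1.236]
force: [0.5, 0.4, -12.9]
gripper_width: 24.4
grip_force: 59.4
```

```bash
python3 e.py
```

```text
100 14 [ 529.  -272.2] [ 542.4 -263.7] 138
104 15 [ 529.  -272.8] [ 543.8 -262.5] 138
108 12 [ 528.5 -269.4] [ 541.7 -262.2] 139
112 16 [ 528.5 -268.9] [ 542.9 -261.9] 138
116 17 [ 528.3 -270.7] [ 544.  -263.4] 138
120 13 [ 528.5 -268.9] [ 541.3 -263.5] 140
124 11 [ 528.5 -272.3] [ 542.4 -262.7] 121
128 13 [ 528.3 -270.1] [ 541.5 -262.4] 95
132 19 [ 528.5 -281.1] [ 543.4 -262.2] 89
136 35 [ 527.9 -277.5] [ 544.7 -261.7] 101
140 10 [ 531.6 -269.7] [ 540.4 -264.9] 157
144 11 [ 531.4 -270.2] [ 541.  -266.6] 163
148 6 [ 532.1 -269.4] [ 538.3 -265.2] 165
152 12 [ 531.6 -271.4] [ 542.  -265.2] 161
156 9 [ 531.3 -269. ] [ 540.2 -266.1] 163
160 13 [ 531.8 -272.9] [ 541.8 -264.5] 160
164 10 [ 531.7 -271.2] [ 539.9 -264.9] 160
168 10 [ 531.8 -270.1] [ 541.  -265.4] 163
172 12 [ 531.2 -271.8] [ 541.5 -264.4] 159
176 10 [ 531.1 -269.8] [ 540.7 -263.9] 162
180 14 [ 530.7 -270.5] [ 541.  -264.3] 127
184 12 [ 531.2 -271.3] [ 539.7 -264.9] 126
188 5 [ 532.  -266.4] [ 537.6 -265.2] 127
192 3 [ 529.3 -261.3] [ 540.4 -260.3] 83
196 25 [ 527.7 -269.3] [ 553.1 -257.1] 71
200 26 [ 528.2 -269.6] [ 552.7 -257.5] 69
204 26 [ 529.  -269.2] [ 551.7 -257.4] 72
208 24 [ 527.7 -267.9] [ 552.8 -257.6] 71
F [  0.1    0.05 -12.21] [0.5  0.35 0.42]
now 14.2 [ 536.5 -273.1  170.6] [-1.7994e+02 -1.0000e-02  7.0830e+01] F [ -0.5  -0.5 -12.2] w 24.9 frac [ 0.2728 -1.9881  0.5687] turn 0
tcp anchor 4.2 0.0 170.6
side barrel 110 [ 536.9 -272.3] anchor xy 4.2 -0.9
side barrel 142 [ 536.6 -272.8] anchor xy 4.2 -0.3
side foot 39 [ 531. -273.   58.] [ 547. -264.   69.] z top 67.3
top barrel 65 [ 538.7 -273.8] anchor xy 1.9 -0.0
top barrel 129 [ 537.9 -274.3] anchor xy 2.6 0.7
top foot 19 [ 533. -270.   58.] [ 546. -266.   67.] z top 66.3
```

step_arm(motion=[[0.8, 0, 0, -0.003, 0], [0.8, 0, 0, -0.006, 0], [0.8, 0, 0, -0.006, 0], [0.8, 0, 0, -0.006, 0], [0.8, 0, 0, -0.006, 0]])

```text
clock: 14.8
ee_pos: [536.6, -273.3, 172.7]
orientation: [-3.141, -0.0, 1.236]
force: [-0.7, 0.6, -13.4]
gripper_width: 24.7
grip_force: 59.3
```

Run:
```python
from h import *
plan(0,0,0)
S=snap('side');a,b=proj(S,[[538,-272,138],[536.5,-272.5,185]]);print(a,b)
I=S[0]['color']
for z in np.arange(126,192,2.):
    t=(z-138)/47; u,v=a+(b-a)*t; print(z,int(v),int(I[int(round(v)),int(round(u))-1:int(round(u))+2].mean()),end=' | ')
u,v=a.astype(int)
cv2.imwrite('pics/mark.png',cv2.resize(I[v-45:v+25,u-35:u+35,::-1],None,fx=8,fy=8,interpolation=cv2.INTER_NEAREST))
```

```text
now 14.8 [ 536.6 -273.3  172.7] [-1.7997e+02 -1.0000e-02  7.0830e+01] F [ -0.7   0.6 -13.4] w 24.7 frac [ 0.2729 -1.9887  0.5756] turn 0
[421.2541992  168.09623115] [426.55177302 147.26828652]
126.0 173 77 | 128.0 172 77 | 130.0 171 81 | 132.0 170 93 | 134.0 169 69 | 136.0 168 74 | 138.0 168 140 | 140.0 167 156 | 142.0 166 159 | 144.0 165 155 | 146.0 164 155 | 148.0 163 154 | 150.0 162 158 | 152.0 161 156 | 154.0 161 156 | 156.0 160 154 | 158.0 159 158 | 160.0 158 156 | 162.0 157 156 | 164.0 156 156 | 166.0 155 155 | 168.0 154 156 | 170.0 153 157 | 172.0 153 156 | 174.0 152 154 | 176.0 151 160 | 178.0 150 155 | 180.0 149 116 | 182.0 148 116 | 184.0 147 113 | 186.0 146 123 | 188.0 145 98 | 190.0 145 52 |
```

View pics/mark.png

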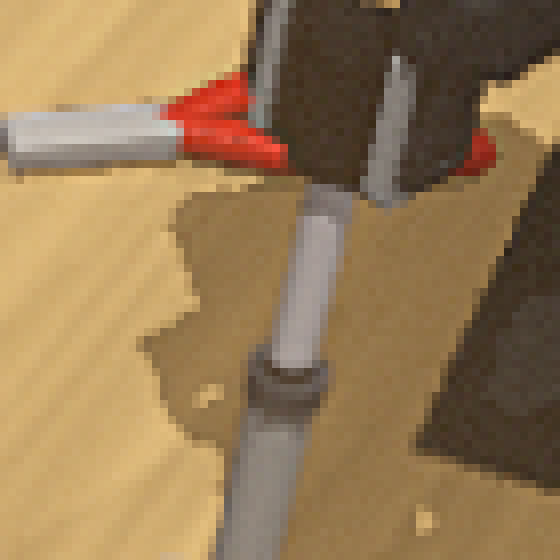

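Run:
```python
from h import *
F=[];Z=[];N=[]
for i in range(8):
    S=snap('side');s=sense();F.append(s['force']);Z.append(s['ee_pos'][2])
    W=cloud(S).reshape(-1,3);c=S[0]['color'].reshape(-1,3).max(1)
    m=(np.hypot(W[:,0]-537.5,W[:,1]+271)<13); N+=list(np.c_[W[m,2],c[m],W[m,1]])
N=np.array(N);print(np.mean(F,0).round(2),np.mean(Z).round(2))
for z in np.arange(124,150,2.):
    k=N[(N[:,0]>=z)&(N[:,0]<z+2)&(N[:,2]>-272)]; print(z,len(k),np.percentile(k[:,1],[15,50,85]) if len(k) else '')
```

```text
[ -0.61   0.17 -13.31] 172.7
124.0 49 [114.2 126.  131. ]
126.0 42 [107.15 119.5  130.85]
128.0 43 [ 96.3 104.  113.7]
130.0 53 [ 86.8  96.  102.6]
132.0 62 [83.15 89.   92.  ]
134.0 86 [81.   90.   97.75]
136.0 150 [ 85.35  98.   105.  ]
138.0 67 [ 77.9  85.  103. ]
140.0 31 [ 91.5 103.  158.5]
142.0 34 [147.85 158.5  165.  ]
144.0 42 [144.   164.5  171.85]
146.0 28 [162. 166. 171.]
148.0 36 [151. 164. 168.]
```

The dark ring now shows at z 138–142, just above the mouth (that bin was bright before), and the averaged pull is 13.3 N. I'm handing in.

```bash
python3 -c "
from h import *
print(close_job())"
```

```text
the job is handed in; nothing more can be done
None
```

I handed the job in with the rod's foot seated under the anchor's lips and the knob held about 45 mm out: whole ring mark just showing, 13.3 N pull, steady and upright. No verdict came back. My first grasp missed and left the rod leaning in its cup, so I stood it upright again before lifting; the brush, padlock and blue look-alike were left alone.

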